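# Shut and lock the sunglasses case

### The job

The steel sunglasses case on the mantel stands open: with the fingertips push its lid down until it is fully shut, and only then push the orange lock button on the lid along its track, towards the middle of the case, as far as it goes. Do not pick the case up, tip it or shove it along the shelf, and leave the other ornaments standing as they are.

Things in the scene. Friction and masses are not known exactly. Their poses are not given: they have to be found in the camera images.
- case: loose stainless steel sunglasses case with blue lining and sunglasses in it (about 0.5 kg all told), lying flat on the shelf. Its tray is 70 mm (own x) by 165 mm (own y) by 28 mm high; origin at the centre of its underside, z up. The lid is hinged along the long edge at own +x, the side away from the robot (give or take its yaw). Shut, the case is 44 mm high. A sideways push of a few newtons makes it slide
- lid (a joint): angle of the case's lid, rad: 0 fully shut, 1.57 upright, 2.0 stop. The lid is a shell 70 x 165 mm and 16 mm deep, its flat outer face on top when shut and facing own +x of the case when upright. A stiff hinge (0.03 N m, about 0.5 N at the free edge) lets it stay at any angle
- case_hinge (a point): middle of the lid's hinge line, which runs along own y of the case: at own (35, 0, 28) mm of the case
- lid_edge (a point): middle of the lid's free long edge, on its outer face; it is 70 mm from the hinge along the lid and 16 mm out. With the lid shut it lies at own (-35, 0, 44) mm of the case
- lock (a joint): travel of the slide lock on the lid, m: 0 open, 0.024 fully locked (stop); it grows towards own +y of the case, that is from near the lid's -y end towards the middle. Needs about 0.4 N and stays where it is left
- lock_top (a point): centre of the top of the orange lock button. The button is 16 mm (own x) by 14 mm (own y) and stands 12 mm above the lid's outer face, in a black track; with the lid shut and the lock open it is at own (-10, -60, 56) mm of the case, fully locked at own (-10, -36, 56) mm. A green spot appears behind it when it is locked
- bell: bystander: chrome desk bell with black foot, 80 mm across, 56 mm high; origin under its centre
- pot: bystander: turquoise ceramic pot, 96 mm across, 85 mm high; origin under its centre
- vase: bystander: squat black glass vase, 100 mm across, 95 mm high; origin under its centre
- trinket: bystander: dark wooden trinket tray, 80 x 80 x 22 mm; origin under its centre
- spintop: bystander: wooden spinning top with a red band, upright in a small foot, 53 mm across, 62 mm high; origin under its centre
- tealight: bystander: white plastic battery tealight with yellow flame, 38 mm across, 33 mm high; origin under its centre
Not all that is in view belongs to the job. What is shaped like the case but brown is not meant.

How it is judged:
On the way, in this order (a step that is already met when the one before it is completed fails the run):
1. the lid is fully shut while the lock is still open (value of joint lid below 0.05 rad and value of joint lock below 0.012 m), for 0.2 s.
2. the lock is pushed home with the lid shut (value of joint lock above 0.02 m and value of joint lid below 0.05 rad), for 0.2 s.
At the end, for the whole second after the job is handed in: lid within 0.05 rad (about 3 mm at its edge) of shut, lock at least 20 of its 24 mm along, case flat on the shelf, at rest, within 50 mm of where it lay, every ornament upright and within 30 mm of its place (all of step 2 and distance of case from where it was at the start of the episode below 0.05 m and angle between case's own z axis and vertical below 0.05 rad and height (world z) of case below 0.005 m and linear speed of case below 0.02 m/s and distance of each of bell, pot, vase, trinket, spintop, tealight from where it was at the start of the episode below 0.03 m and angle between each of bell, pot, vase, trinket, spintop, tealight's own z axis and vertical below 0.2 rad); the robot touches nothing.
It fails at once if the case is lifted (height (world z) of case above 0.02 m).
It fails at once if the case is tipped (angle between case's own z axis and vertical above 0.3 rad).
It fails at once if the case is shoved along the shelf by more than 60 mm (distance of case from where it was at the start of the episode above 0.06 m).
It fails at once if the lock is pushed home while the lid is still open (value of joint lock above 0.02 m and value of joint lid above 0.3 rad).
It fails at once if an ornament is moved, lifted or knocked over (not (distance of each of bell, pot, vase, trinket, spintop, tealight from where it was at the start of the episode below 0.03 m and angle between each of bell, pot, vase, trinket, spintop, tealight's own z axis and vertical below 0.2 rad)).
It also fails if it takes over 48 s, if anything falls off the work surface, if the arm or the gripper's body presses on something with over 40 N, if the wrist force passes 120 N, or if a joint passes its speed limit or range.

### The arm

A 7-joint arm with a two-finger parallel gripper is mounted at the origin on the work surface. World frame = base frame: x ahead of the robot, y to its left, z up, the work surface at z = 0. Lengths are in m, angles in rad, forces in N, time in s.
With the tool pointing down it reaches from about 0.425 to 0.925 m from the base axis. Payload 6.8 kg.
Tool frame: the origin (TCP) lies midway between the tips of the shut fingers; the grasp point (between the pads) lies 19 mm behind it; x points along the fingers, y is the direction in which the jaws open and shut, and the axes are right-handed (so a half turn about x gives the same grasp; the last joint's range is limited). The gripper opens to 85 mm and grips with 20 to 120 N. Pads are 22 mm wide; open, the fingers measure 114 mm over their backs; the gripper's body (76 mm by 85 mm) begins 54 mm behind the grasp point. The pads swing forward as they close: fully open they stand 13 mm farther back than shut.
Start: joints at [1.162, 0.477, 0.022, 1.555, -0.011, 1.109, -0.083], TCP at [0.2, -0.645, 0.231] pointing down, gripper open.
Joint ranges: [-2.96, 2.96], [-0.34, 2.1], [-1.41, 1.46], [0.24, 2.44], [-1.37, 4.51], [0.17, 1.92], [-2.96, 2.96]. Speed limits (rad/s): [2.39, 2.39, 3.14, 3.14, 3.14, 3.14, 3.14].

### API

Orientations are given as a rotation vector (axis times angle).
In Python, from bench import r gives the robot as it stands.
- The arm moves only by the tool carry_out, never from a script. Its argument "targets" is one flat list of numbers, 7 for each row, row after row: the finger opening in m, from 0 to 0.0854, then the shift along the tool's x, y, z in m, then the turn, a rotation vector about the tool's x, y, z in units of 5 degrees (1.0 is 5 degrees). A call has 1 to 12 rows; each row is the pose to reach, as a shift and turn from the pose measured when the call began, along the tool's axes at that moment; what a row does not reach only later rows make up. A row lasts 1/8 s, in which the tool goes at most 62.5 mm and 10.7 degrees, less where a joint would pass 70% of its speed; a pose out of reach is approached as far as the arm can. A call with a gripper value outside its range is refused whole. The fingers move at their own pace and stop on an object; "squeeze" is the grip in N (left out, the last holds). Time passes only in rows, so rows that repeat a pose let the fingers close. It gives the time, the measured TCP pose, the force and the opening at its end, in the units of the state.
- r.get_obs(): the state, without advancing time (a new reading comes with each control period).
- r.grab_frame(name): name is "scene" or "top" or "wrist"; returns the picture (480x640x3 uint8, blue, green, red); there is no depth.
- r.camera_info(name): a dict with "fx", "fy", "cx", "cy" (pixels), "xyz" and "orientation" of the camera in the world. Camera axes: x right, y up, looking along -z (the intrinsics and any distortion apply to the point x, -y, -z); pixel columns grow to the right and rows downward; lengths in m; the calibration is good to about 2 mm. A picture is of the moment at which its call begins: read the wrist's pose just before it. camera_info takes no time and is no camera call; for the wrist camera it gives the pose at the moment of the call.
- r.hand_in(): hands the job in, once; it reports no verdict.
The state is a dict: "clock": time; "joints": joint angles; "qvel": joint speeds; "tau": joint torques, N m; "tcp_pos": TCP position; "orientation": TCP orientation; "contact_force": force on the tool from outside, world axes, zero at the start; "moment": the same for the moment, N m; "grip_width": finger opening in m.
Only numpy, scipy, OpenCV 4.12 (cv2) and the standard library are available. Lean on these libraries where they do the work, as an engineer would, in place of code of your own. Each camera call takes 0.05 s, during which the arm holds its last target. There are 200 camera calls.

## Working session

There is one attempt and no reset: what is moved stays moved. The work goes in short steps, Python scripts to look and compute and a tool call to move; the robot and the scene stay as the last step left them, time stands still between calls to the robot, and variables do not carry over. Pictures are saved under pics/ and viewed, about 8 in all and at most 12, crops included, and the job is handed in when it is done.

Besides the shell and the picture viewer there is one more tool, called after "Emit:" as name(argument=value, ...) on one line, values as JSON. carry_out: Moves the arm, as the interface text tells. Its arguments: {"type":"object","properties":{"targets":{"type":"array","items":{"type":"number"}},"squeeze":{"type":"number"}},"required":["targets"]}

```bash
mkdir -p pics; ls; python3 - <<'E'
from bench import r
import cv2
for n in("scene","top"):
    cv2.imwrite(f"pics/{n}0.png",r.grab_frame(n)); print(n,r.camera_info(n))
print(r.get_obs())
E
```

```text
pics
scene {'fx': 497.2598232878561, 'fy': 497.2598232878561, 'cx': 324.3738276960834, 'cy': 238.86821503373503, 'xyz': array([0.95139527, 0.78403239, 0.71019389]), 'orientation': array([0.31000558, 1.25433561, 2.41061671])}
top {'fx': 547.4842513333797, 'fy': 547.4842513333797, 'cx': 320.9172260592821, 'cy': 244.83424657480643, 'xyz': array([0.44876536, 0.00653939, 1.05670167]), 'orientation': array([ 0.06784062, -0.05556122, -1.5798838 ])}
{'clock': 0.1, 'joints': array([ 1.16190798,  0.47772748,  0.02235842,  1.55632836, -0.01148146,
        1.10932289, -0.08310101]), 'qvel': array([-2.31397061e-04, -1.83586808e-03, -1.12447113e-04, -3.65120732e-03,
       -8.25999175e-04,  1.13847329e-03, -4.37710778e-05]), 'tau': array([ 3.97019408e-03, -5.97761714e+01,  1.61349613e+00, -2.81955689e+01,
        1.28351036e-02,  5.03355855e-03,  3.03657566e-05]), 'tcp_pos': array([ 0.19980292, -0.64419673,  0.23042676]), 'orientation': array([ 2.05980684,  0.31389425, -2.06062015]), 'contact_force': array([-0.22613234,  0.20933674, -0.52057428]), 'moment': array([0.03198091, 0.02671595, 0.0242908 ]), 'grip_width': 0.0856723482236388}
```

View pics/top0.png

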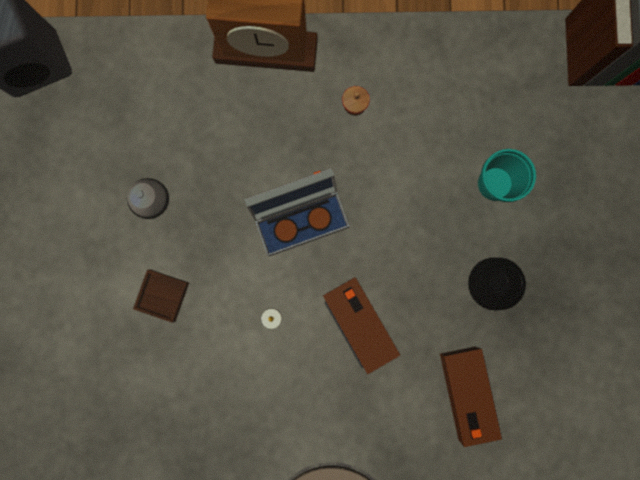

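View pics/scene0.png

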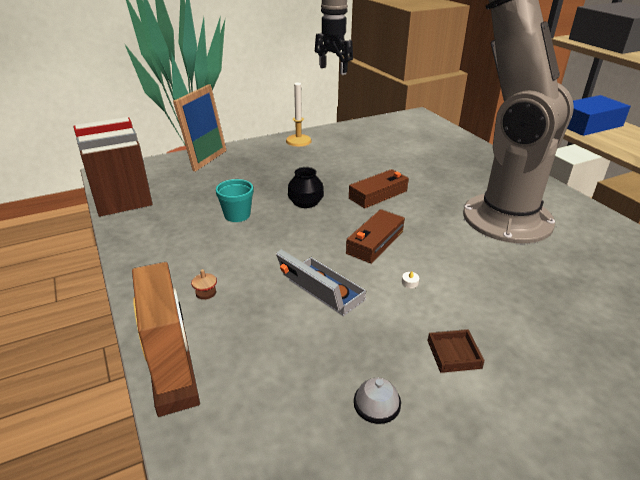

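The steel case is the open one with blue lining, at top (300,215) and scene (320,283). The two brown lookalikes, at top (362,325) and (471,397), are decoys. I'll confirm in an enlarged crop.

```bash
python3 - <<'E'
import cv2,numpy as np
a=cv2.imread("pics/top0.png")[155:265,235:360]; b=cv2.imread("pics/scene0.png")[240:320,265:375]
a=cv2.resize(a,None,fx=4.5,fy=4.5,interpolation=cv2.INTER_CUBIC)[:495,:400*2]
b=cv2.resize(b,None,fx=5,fy=5,interpolation=cv2.INTER_CUBIC)
a=cv2.resize(cv2.imread("pics/top0.png")[160:260,240:360],None,fx=3.3,fy=3.3,interpolation=3)
b=cv2.resize(cv2.imread("pics/scene0.png")[240:320,270:370],None,fx=4,fy=4,interpolation=3)
h=max(a.shape[0],b.shape[0]);o=np.zeros((h,a.shape[1]+b.shape[1],3),np.uint8)
o[:a.shape[0],:a.shape[1]]=a;o[:b.shape[0],a.shape[1]:]=b
print(a.shape,b.shape);cv2.imwrite("pics/crop1.png",cv2.convertScaleAbs(o,alpha=1.5))
E
```

```text
(330, 396, 3) (320, 400, 3)
```

View pics/crop1.png

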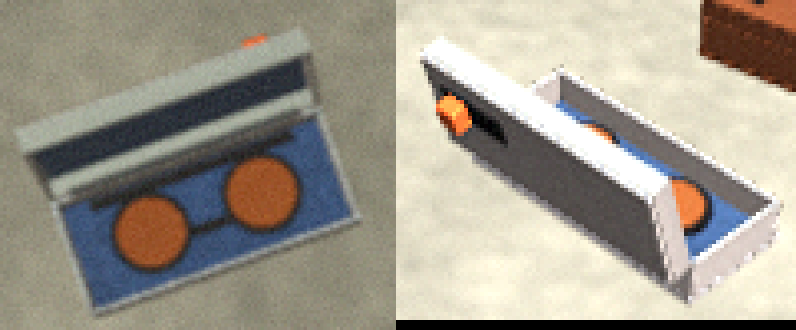

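```bash
cat > h.py <<'E'
import numpy as np, cv2
from bench import r
from scipy.spatial.transform import Rotation as R
def ray(c,u,v):
    d=np.array([(u-c["cx"])/c["fx"],-(v-c["cy"])/c["fy"],-1.])
    return np.array(c["xyz"]), R.from_rotvec(c["orientation"]).apply(d)
def plane(c,u,v,z):
    o,d=ray(c,u,v); return o+d*(z-o[2])/d[2]
def tri(c1,p1,c2,p2):
    o,d=ray(c1,*p1);q,e=ray(c2,*p2)
    s=np.linalg.lstsq(np.c_[d,-e],q-o,rcond=None)[0]
    a,b=o+s[0]*d,q+s[1]*e; return (a+b)/2,np.linalg.norm(a-b)
def proj(c,p):
    q=R.from_rotvec(c["orientation"]).inv().apply(np.array(p)-c["xyz"])
    return c["cx"]-c["fx"]*q[...,0]/q[...,2], c["cy"]+c["fy"]*q[...,1]/q[...,2]
E
python3 - <<'E'
from h import *
t=r.camera_info("top");s=r.camera_info("scene")
a=plane(t,268.8,254.8,.028);b=plane(t,348.5,226.4,.028)
d=a-b;print(a,b,np.linalg.norm(d)); d/=np.linalg.norm(d)
x=np.array([d[1],-d[0],0]);c=(a+b)/2+.035*x;print("centre",c,"yaw",np.degrees(np.arctan2(x[1],x[0])))
for p,q in(((331.8,168.5),(277.2,253.7)),((244.8,199.4),(334.8,287.5))):
    P,e=tri(t,p,s,q);v=P-c;print(P,e,"own",v@x,v@d,P[2])
    dx,dz=v@x-.035,P[2]-.028
    print("lid ang", np.degrees(np.arctan2(dz,-dx)-np.arctan2(16,70)), np.hypot(dx,dz))
for n,z,p in(("bell",.05,(148,198)),("top",.06,(356,98)),("tea",.03,(271,319)),):print(n,plane(t,*p,z))
# scene: near hinge bottom corner check
C=c+.035*x;C[2]=.028
for k in(-.0825,.0825):print("hinge proj",proj(t,C+k*d),proj(s,C+k*d))
E
```

```text
[0.51186339 0.11253117 0.028     ] [ 0.56407207 -0.03825776  0.028     ] 0.15957145006304196
centre [0.5710414  0.04858803 0.028     ] yaw 19.097737567363325
[ 0.66043861 -0.00625501  0.08834349] 0.0035991815220001435 own 0.06653337349547099 -0.08107360712695337 0.08834348994525165
lid ang 104.71497492157337 0.06808590472908148
[0.60547319 0.149023   0.09413861] 0.003241501552858321 own 0.06539710331971024 0.08364179728839584 0.09413861396997858
lid ang 101.80836439207664 0.07278942332577575
bell [0.61873036 0.33511543 0.05      ]
top [ 0.80109253 -0.05411759  0.06      ]
tea [0.39191173 0.10848714 0.03      ]
hinge proj (np.float64(337.30616851612916), np.float64(191.4141839586016)) (np.float64(287.96297384911566), np.float64(269.2447578058163))
hinge proj (np.float64(255.28341336738754), np.float64(220.5261271160911)) (np.float64(343.2004624887849), np.float64(305.27987847315444))
```

The crop confirms the steel case with its lid about 103° open, centre near (0.571, 0.049) and yaw about 19°. The button is on the lid's right end in the top view (own -y). Next I'll write the waypoint planner in tool axes.

```bash
cat >> h.py <<'E'
C0=np.array([.571,.0486,0]);YAW=np.radians(19.1)
RC=R.from_euler("z",YAW)
def own(p): return RC.inv().apply(np.array(p)-C0)
def world(p): return C0+RC.apply(p)
def goal(z_along_caseY):  # tool x down, tool y along case x (or y)
    M=RC.as_matrix(); X=np.array([0,0,-1.])
    best=None
    for s in(1,-1):
        Y=s*(M[:,0] if z_along_caseY else M[:,1]); G=R.from_matrix(np.c_[X,Y,np.cross(X,Y)])
        T=R.from_rotvec(r.get_obs()["orientation"]); t=(T.inv()*G)
        if best is None or t.magnitude()<best.magnitude(): best=t
    return best
def rel(pts,turn=None):
    o=r.get_obs();T=R.from_rotvec(o["orientation"])
    print("t",round(o["clock"],2),"own tcp mm",np.round(own(o["tcp_pos"])*1e3,1),"F own",np.round(RC.inv().apply(o["contact_force"]),2))
    for p in pts: print(np.round(np.array(p)*1e3),"->",np.round(T.inv().apply(world(p)-o["tcp_pos"]),4))
E
python3 - <<'E'
from h import *
o=r.get_obs();print(np.round(R.from_rotvec(o["orientation"]).as_matrix(),3))
for k in(0,1):
    g=goal(k).as_rotvec();print(k,np.degrees(g)/5)
rel([(.105,.01,.2),(.105,.01,.075)])
print(proj(r.camera_info("top"),np.array([.571,.0486,.0])))
E
```

```text
[[-0.001  0.296 -0.955]
 [ 0.002 -0.955 -0.296]
 [-1.    -0.002  0.   ]]
0 [-0.37306433  0.00134782  0.01894831]
1 [1.76269312e+01 1.58698906e-02 1.37621278e-02]
t 0.1 own tcp mm [-577.5 -533.2  230.4] F own [-0.15  0.27 -0.52]
[105.  10. 200.] -> [ 0.0313 -0.5651 -0.6644]
[105.  10.  75.] -> [ 0.1563 -0.5649 -0.6644]
(np.float64(303.11066126629834), np.float64(224.93726542863882))
```

Emit:
carry_out(targets=[0,0,-0.03,-0.035,-0.37,0,0,0,0,-0.07,-0.08,-0.37,0,0,0,0,-0.11,-0.13,-0.37,0,0,0,0,-0.15,-0.175,-0.37,0,0,0,0,-0.19,-0.225,-0.37,0,0,0,0,-0.23,-0.27,-0.37,0,0,0,0,-0.27,-0.32,-0.37,0,0,0,0,-0.31,-0.365,-0.37,0,0,0,0,-0.35,-0.41,-0.37,0,0,0,0,-0.39,-0.46,-0.37,0,0,0,0,-0.43,-0.505,-0.37,0,0,0,0,-0.46,-0.54,-0.37,0,0], squeeze=20)

```text
clock: 1.6
tcp_pos: [0.5801, -0.0419, 0.2308]
orientation: [2.04, 0.348, -2.041]
contact_force: [0.4, -0.5, -0.1]
grip_width: 0.0
```

```bash
python3 - <<'E'
from h import *
rel([(.105,.01,.2),(.105,.01,.075)]);print(goal(0).as_rotvec()*36/np.pi,r.get_obs()["grip_width"])
E
```

```text
t 1.6 own tcp mm [-21.  -88.5 230.8] F own [ 0.18 -0.56 -0.06]
[105.  10. 200.] -> [ 0.0311 -0.0982 -0.1262]
[105.  10.  75.] -> [ 0.1561 -0.0979 -0.1262]
[0.02156164 0.00095641 0.02760324] 2.7630127733604508e-05
```

Emit:
carry_out(targets=[0,0,-0.04,-0.045,0,0,0,0,0,-0.075,-0.09,0,0,0,0,0,-0.098,-0.126,0,0,0,0,0.03,-0.098,-0.126,0,0,0,0,0.08,-0.098,-0.126,0,0,0,0,0.13,-0.098,-0.126,0,0,0,0,0.156,-0.098,-0.126,0,0,0,0,0.156,-0.098,-0.126,0,0,0])

```text
clock: 2.6
tcp_pos: [0.6645, 0.0919, 0.0723]
orientation: [2.034, 0.348, -2.047]
contact_force: [-0.5, -0.2, 0.1]
grip_width: 0.0
```

```bash
python3 - <<'E'
from h import *
a=r.grab_frame("scene")[200:350,220:420];b=r.grab_frame("top")[140:260,230:370]
a=cv2.resize(a,None,fx=2.2,fy=2.2);b=cv2.resize(b,None,fx=2.5,fy=2.5)
o=np.zeros((330,790,3),np.uint8);o[:a.shape[0],:a.shape[1]]=a;o[:b.shape[0],440:]=b
cv2.imwrite("pics/c2.png",o)
# corner path: angle th, contact L from hinge, finger half width 11
P=[]
for th in(100,85,70,55,40,25,12,4,0):
    t=np.radians(th);L=.052
    hx=-L*np.cos(t)+.016*np.sin(t);hz=L*np.sin(t)+.016*np.cos(t)
    P.append((.035+hx+.011,.01,.028+hz))
rel(P)
E
```

```text
t 2.7 own tcp mm [105.3  10.2  75.8] F own [ 0.75 -0.28  1.18]
[71. 10. 76.] -> [-0.0007  0.0001  0.0345]
[57. 10. 81.] -> [-0.0054  0.      0.0478]
[43. 10. 82.] -> [-0.0066  0.      0.062 ]
[29. 10. 80.] -> [-0.004 -0.     0.076]
[16. 10. 74.] -> [ 0.0021 -0.      0.0888]
[ 6. 10. 64.] -> [ 0.0113 -0.      0.0996]
[-2. 10. 54.] -> [0.0213 0.     0.1068]
[-5. 10. 48.] -> [0.0281 0.     0.11  ]
[-6. 10. 44.] -> [0.0317 0.     0.1113]
```

View pics/c2.png

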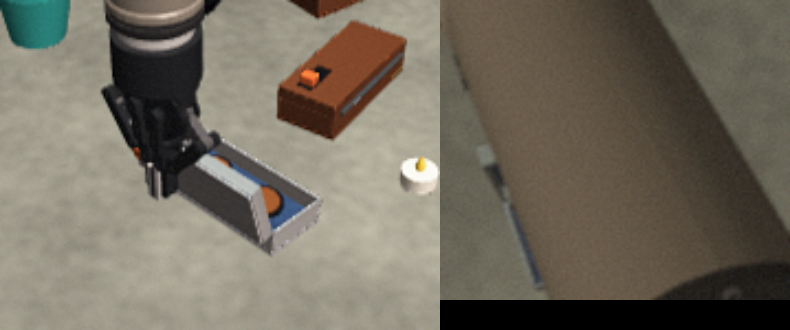

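The fingertips are behind the lid (left panel about (160,185)), with nothing touched. I'll sweep the lid over along its arc now.

Emit:
carry_out(targets=[0,0,0,0.018,0,0,0,0,-0.001,0,0.034,0,0,0,0,-0.004,0,0.042,0,0,0,0,-0.006,0,0.049,0,0,0,0,-0.007,0,0.056,0,0,0,0,-0.007,0,0.062,0,0,0,0,-0.006,0,0.069,0,0,0,0,-0.004,0,0.076,0,0,0,0,-0.001,0,0.083,0,0,0,0,0.002,0,0.089,0,0,0,0,0.007,0,0.095,0,0,0,0,0.011,0,0.1,0,0,0])

```text
clock: 4.2
tcp_pos: [0.5722, 0.0596, 0.0643]
orientation: [2.041, 0.348, -2.041]
contact_force: [-0.1, -0.5, -0.2]
grip_width: -0.0001
```

```bash
python3 - <<'E'
from h import *
rel([(0,.01,.056),(-.006,.01,.046)])
E
```

```text
t 4.2 own tcp mm [ 4.7 10.  64.3] F own [-0.27 -0.47 -0.25]
[ 0. 10. 56.] -> [ 0.0083 -0.      0.0047]
[-6. 10. 46.] -> [0.0182 0.     0.0107]
```

Emit:
carry_out(targets=[0,0.004,0,0.002,0,0,0,0,0.008,0,0.005,0,0,0,0,0.012,0,0.008,0,0,0,0,0.016,0,0.01,0,0,0,0,0.018,0,0.011,0,0,0,0,0.02,0,0.011,0,0,0,0,0.02,0,0.011,0,0,0])

```text
clock: 5.08
tcp_pos: [0.5619, 0.0561, 0.0443]
orientation: [2.041, 0.348, -2.041]
contact_force: [-0.0, -0.7, 0.0]
grip_width: -0.0
```

```bash
python3 - <<'E'
from h import *
rel([(-.006,.01,.042)])
a=r.grab_frame("scene")[200:350,220:420]
cv2.imwrite("pics/c3.png",cv2.resize(a,None,fx=3.5,fy=3.5))
E
```

```text
t 5.08 own tcp mm [-6.2 10.  44.3] F own [-0.28 -0.68  0.02]
[-6. 10. 42.] -> [ 0.0023  0.     -0.0002]
```

View pics/c3.png

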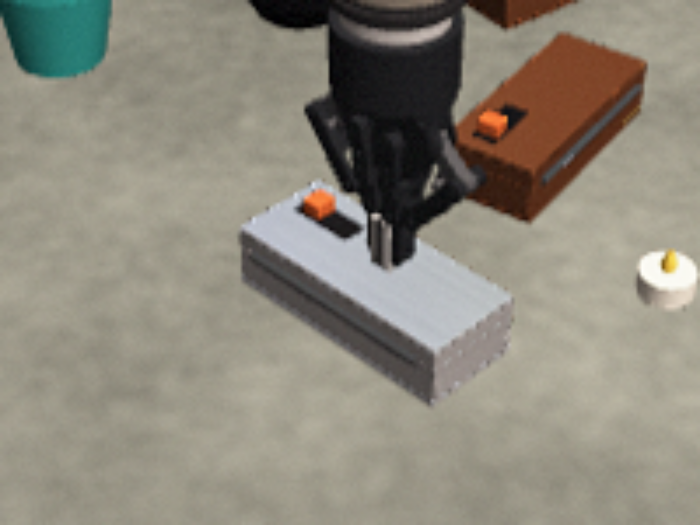

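The lid is down to about shut. I'll press a little further until a force shows.

Emit:
carry_out(targets=[0,0.001,0,0,0,0,0,0,0.002,0,0,0,0,0,0,0.003,0,0,0,0,0,0,0.003,0,0,0,0,0])

```text
clock: 5.62
tcp_pos: [0.5621, 0.0561, 0.0438]
orientation: [2.041, 0.347, -2.04]
contact_force: [-8.9, -1.6, 25.6]
grip_width: 0.0001
```

Contact force is 25 N with the tip at 43.8 mm, so the lid is shut. I'll lift off, move past the button's end, and measure the button again.

Emit:
carry_out(targets=[0,-0.02,0,0,0,0,0,0,-0.06,0,0,0,0,0,0,-0.07,0.05,0.004,0,0,0,0,-0.07,0.1,0.004,0,0,0,0,-0.07,0.13,0.004,0,0,0,0,-0.07,0.13,0.004,0,0,0])

```text
clock: 6.38
tcp_pos: [0.6014, -0.0717, 0.1135]
orientation: [2.043, 0.34, -2.042]
contact_force: [0.8, -0.3, -0.5]
grip_width: 0.0003
```

```bash
python3 - <<'E'
from h import *
rel([])
f=r.grab_frame("scene");s=r.camera_info("scene")
cv2.imwrite("pics/c4.png",cv2.resize(f[200:350,220:420],None,fx=4,fy=4,interpolation=3))
m=cv2.inRange(cv2.cvtColor(f,cv2.COLOR_BGR2HSV),(3,170,130),(18,255,255))
n,_,st,ce=cv2.connectedComponentsWithStats(m)
for i in range(1,n):
    if st[i,4]>8: print(st[i],ce[i],own(plane(s,*ce[i],.052))*1e3)
print(proj(s,world((-.010,-.060,.056))))
E
```

```text
t 6.38 own tcp mm [ -10.6 -123.6  113.5] F own [ 0.69 -0.6  -0.46]
[526   4   4   9   9] [527.11111111   8.        ] [-3147.42397242 -1066.56038789    52.        ]
[394 171   7   6  23] [397.08695652 173.69565217] [-461.54477044 -164.45906456   52.        ]
[356 186   7   6  13] [358.69230769 188.69230769] [-316.99498741 -184.07642202   52.        ]
[ 27 191  46  10  62] [ 51.14516129 195.30645161] [ 283.26167433 -727.74563737   52.        ]
[359 223  14  15  47] [366.80851064 229.31914894] [-180.98264004  -40.11925734   52.        ]
[376 229   7   6  14] [378.78571429 231.28571429] [-194.73135723  -14.61595266   52.        ]
[348 230  17  13  73] [357.50684932 235.60273973] [-145.28356278  -38.34975184   52.        ]
[371 234  15  14  32] [378.75    239.59375] [-167.86453636    7.1384439    52.        ]
[362 239   6   6  12] [364.58333333 241.91666667] [-137.48919813   -9.97355308   52.        ]
[367 238   8   9  22] [370.63636364 242.04545455] [-146.96489897    0.19204484   52.        ]
[307 255   8   7  37] [311.18918919 257.67567568] [ -8.59897275 -53.7813983   52.        ]
(np.float64(309.6525369982877), np.float64(254.74442596754957))
```

View pics/c4.png

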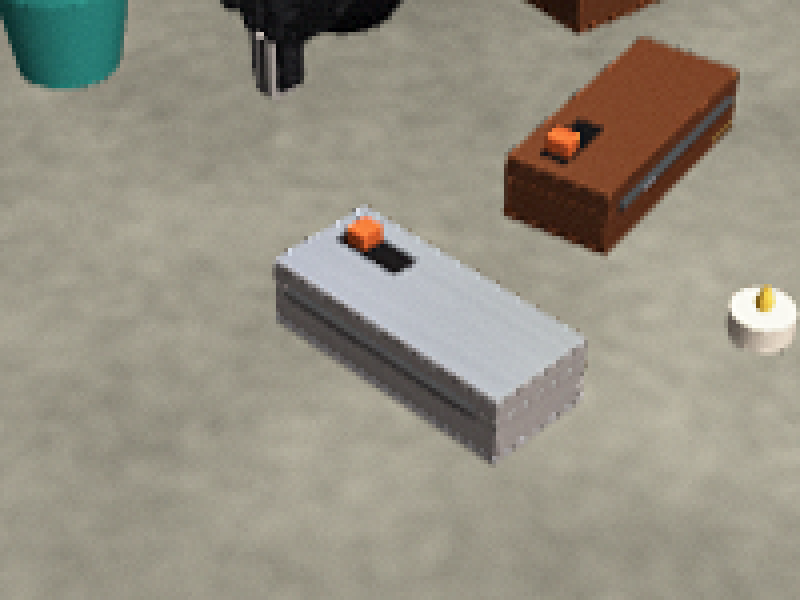

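The lid is shut, and the button sits at the open end of its track (crop (365,233)). I'll descend beside it and push along own +y.

Emit:
carry_out(targets=[0,0.03,0,0,0,0,0,0,0.055,0,0,0,0,0,0,0.064,0,0,0,0,0,0,0.064,-0.02,0,0,0,0,0,0.064,-0.03,0,0,0,0,0,0.064,-0.037,0,0,0,0,0,0.064,-0.043,0,0,0,0,0,0.064,-0.049,0,0,0,0,0,0.064,-0.055,0,0,0,0,0,0.064,-0.06,0,0,0,0,0,0.064,-0.062,0,0,0,0,0,0.064,-0.062,0,0,0])

```text
schema error: expected a multiple of 7 numbers
```

```bash
python3 - <<'E'
from h import *
rel([])
f=r.grab_frame("scene")
cv2.imwrite("pics/c5.png",cv2.resize(f[225:325,270:370],None,fx=6,fy=6,interpolation=3))
E
```

```text
t 6.42 own tcp mm [ -10.1 -121.   113.4] F own [-0.68  1.13 -0.39]
```

View pics/c5.png

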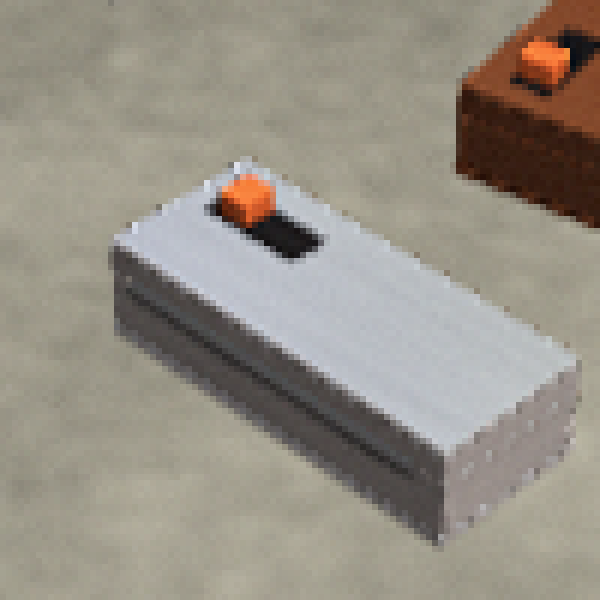

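The call was refused because a row was short, so nothing moved and the picture is unchanged. I'll resend it.

Emit:
carry_out(targets=[0,0.03,0,0,0,0,0,0,0.055,0,0,0,0,0,0,0.064,0,0,0,0,0,0,0.064,-0.018,0,0,0,0,0,0.064,-0.028,0,0,0,0,0,0.064,-0.035,0,0,0,0,0,0.064,-0.041,0,0,0,0,0,0.064,-0.047,0,0,0,0,0,0.064,-0.053,0,0,0,0,0,0.064,-0.058,0,0,0,0,0,0.064,-0.06,0,0,0,0,0,0.064,-0.06,0,0,0,0])

```text
clock: 7.98
tcp_pos: [0.581, -0.0104, 0.0496]
orientation: [2.041, 0.348, -2.04]
contact_force: [-0.2, 0.2, 1.6]
grip_width: 0.0005
```

```bash
python3 - <<'E'
from h import *
rel([])
f=r.grab_frame("scene")
cv2.imwrite("pics/c6.png",cv2.resize(f[225:325,270:370],None,fx=6,fy=6,interpolation=3))
E
```

```text
t 7.97 own tcp mm [ -9.8 -59.   49.6] F own [-0.15  0.25  1.55]
```

View pics/c6.png

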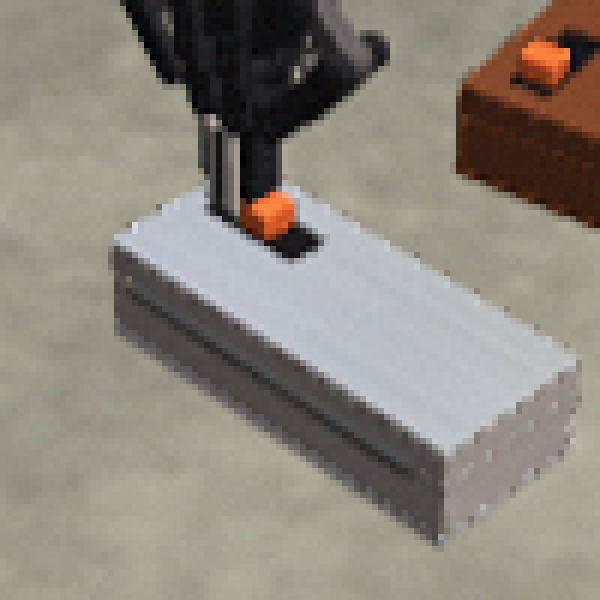

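The button is about halfway, roughly 11 of 24 mm (crop (245,200) to (268,215)), and the case has not moved. I'll continue.

Emit:
carry_out(targets=[0,0,-0.004,0,0,0,0,0,0,-0.008,0,0,0,0,0,0,-0.011,0,0,0,0,0,0,-0.013,0,0,0,0,0,0,-0.014,0,0,0,0,0,0,-0.014,0,0,0,0])

```text
clock: 8.78
tcp_pos: [0.5765, 0.0024, 0.0496]
orientation: [2.041, 0.347, -2.041]
contact_force: [0.9, -2.7, 0.9]
grip_width: -0.0
```

```bash
python3 - <<'E'
from h import *
rel([])
f=r.grab_frame("scene")
cv2.imwrite("pics/c7.png",cv2.resize(f[225:325,270:370],None,fx=6,fy=6,interpolation=3))
a=cv2.imread("pics/c5.png")
E
```

```text
t 8.78 own tcp mm [ -9.9 -45.4  49.6] F own [-0.03 -2.82  0.95]
```

View pics/c7.png

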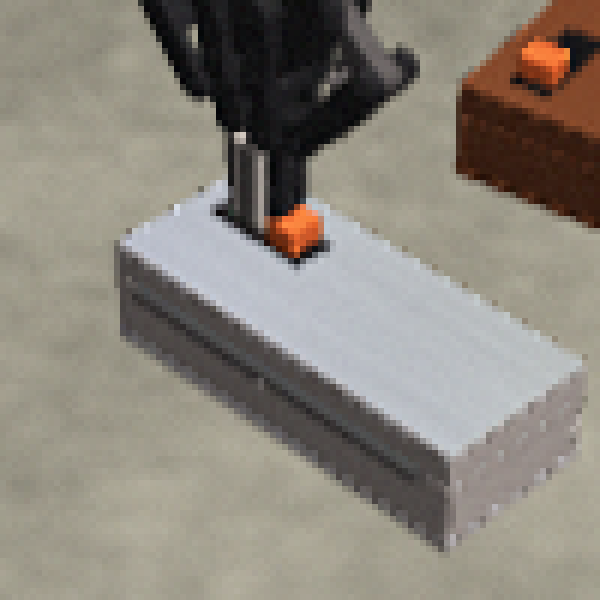

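Force has risen to 2.8 N and the case has crept 2–3 mm, so the lock is at its stop. I'll back off, lift clear and check.

Emit:
carry_out(targets=[0,0,0.01,0,0,0,0,0,0,0.015,0,0,0,0,0,-0.03,0.015,0,0,0,0,0,-0.08,0.015,0,0,0,0,0,-0.13,0.04,0,0,0,0,0,-0.15,0.09,0,0,0,0,0,-0.15,0.14,0,0,0,0,0,-0.15,0.15,0,0,0,0,0,-0.15,0.15,0,0,0,0])

```text
clock: 9.95
tcp_pos: [0.6255, -0.14, 0.1988]
orientation: [2.041, 0.347, -2.043]
contact_force: [-0.4, 1.0, -0.4]
grip_width: -0.0001
```

```bash
python3 - <<'E'
from h import *
rel([])
f=r.grab_frame("scene");f0=cv2.imread("pics/scene0.png")
a=cv2.resize(f[225:325,270:370],None,fx=4.5,fy=4.5,interpolation=3)
b=cv2.resize(f,(350,262));o=np.zeros((450,800,3),np.uint8);o[:,:450]=a;o[:262,450:]=b
cv2.imwrite("pics/c8.png",o)
h=cv2.cvtColor(f[225:325,270:345],cv2.COLOR_BGR2HSV);s=r.camera_info("scene")
for n,lo,hi,z in(("orange",(3,170,130),(18,255,255),.052),("green",(45,90,50),(85,255,255),.045)):
    y,x=np.nonzero(cv2.inRange(h,lo,hi)); print(n,len(x), own(plane(s,x.mean()+270,y.mean()+225,z))*1e3 if len(x) else"")
E
```

```text
t 9.95 own tcp mm [ -10.2 -196.1  198.8] F own [-0.05  1.12 -0.4 ]
orange 41 [ -8.26762735 -29.67899084  52.        ]
green 19 [ -8.99293598 -56.6486933   45.        ]
```

View pics/c8.png

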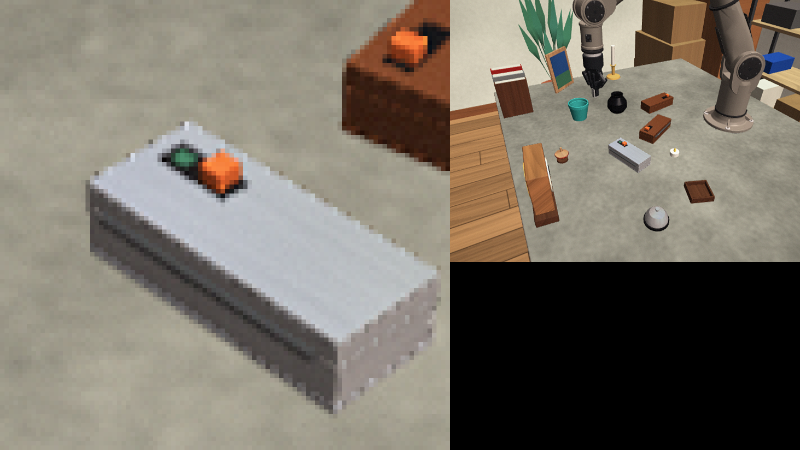

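The green spot shows (crop (183,157)) and the button is at the inner end of its track. The lid is shut, the ornaments are in place and the arm is clear.

```bash
python3 -c "
from bench import r
print(r.hand_in())"
```

```text
the job is handed in; nothing more can be done
None
```

The lid is shut, the lock is pushed home, and I handed the job in at about 10 s of the 48 s allowed. The hand-in itself reports no verdict.

- **Lid:** I swept it over with shut fingertips, then pressed it down until the wrist felt about 25 N with the tip at 44 mm, the height of the shut case.
- **Lock:** I then pushed the orange button along its track until the force rose to 2.8 N, which I took as the stop.
- **Last checks:** In the final picture the lid looks shut and the green spot shows. The button's orange patch moved about 24 mm along the case's length, and by my estimate 2–3 mm of that is the case sliding. That puts the lock at about 21–22 of its 24 mm, close to the 20 mm needed.
- **Surroundings:** The ornaments look upright and in place, judged by eye only. The arm is clear of everything.
- **Failed call:** One move call was refused because a row was a number short. Nothing moved, and I sent it again corrected.

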